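Make up a ballast weight on the sprung scale

ROBOT

A 6-joint arm with a two-finger parallel gripper is mounted at the origin on a cart in front of the work surface, level with it; the furniture and walls round the work are solid. World frame = base frame: x ahead of the robot, y to its left, z up, the work surface at z = 0. Lengths are in m, angles in degrees, forces in N, time in s.
With the tool pointing down it reaches from about 0.4 to 0.825 m from the base axis. Payload 7 kg.
Tool frame: the origin (TCP) lies midway between the tips of the shut fingers; the grasp point (between the pads) lies 19 mm behind it; z points along the fingers, y is the line along which they close (so a half turn about z gives the same grasp; the last joint's range is limited). The gripper opens to 88 mm and grips with 3 to 60 N. Pads are 19 mm wide; open, the fingers measure 130 mm over their backs; the gripper's body (78 mm by 193 mm) begins 47 mm behind the grasp point.
Start: joints at [-52.42, 20.546, 0.682, 0, -70.136, -16.507], TCP at [0.243, -0.63, 0.196] pointing down, gripper open.
Joint ranges: [-176.03, 176.03], [-82.01, 121.73], [-58.28, 71.71], [-173.87, 95.51], [-174.79, -0.11], [-173.66, 173.66]. Speed limits (degrees/s): [136.94, 136.94, 172.46, 180, 180, 180].

INTERFACE

Orientations are given as a 3x3 rotation matrix whose columns are the frame's x, y, z axes.
In Python, from rig import robot gives the robot as it stands. Calls block until the motion is done:
- robot.goto(position, orientation): joint-space move of the TCP to a pose.
- robot.servo_line(position, ori=None, speed=0.15): straight line of the TCP; ori=None keeps the orientation; speed is the mean speed in m/s.
- robot.movej(angles): joint-space move.
- robot.move_gripper(opening): opening from 0.0 (shut) to 1.0 (fully open); the grip force is fixed at half the most; returns when the fingers have stopped.
- robot.dwell(seconds).
- robot.ik(position, orientation): joint angles nearest the present ones, or None.
- robot.grab_frame(name): name is "side" or "top"; returns (picture, depth): 384x512x3 uint8, red, green, blue; 384x512 float32, m along the optical axis (not along the pixel's ray), 0 where there is no reading.
- robot.camera_info(name): a dict with "vfov" (degrees; the focal length in pixels is half the picture's height over the tangent of half this angle, whatever the lens; pixels are square), "cx", "cy" (the principal point, pixels), "view" (4x4, takes a point from world to camera coordinates). Camera axes: x right, y down, z forward; pixel columns grow to the right and rows downward; lengths in m; the calibration is good to about 2 mm. A picture is of the moment at which its call begins. camera_info takes no time and is no camera call.
A pose or a line that the arm cannot do raises robot.Unreachable and nothing moves.
- robot.job_done(): hands the job in; it is judged then, once.
Readings, each from a call of its own:
- robot.read_t(): time.
- robot.read_qpos(): joint angles.
- robot.read_qvel(): joint speeds.
- robot.read_effort(): joint torques, N m.
- robot.read_position(): TCP position.
- robot.read_tcp_rot(): TCP orientation.
- robot.read_force(): force on the tool from outside, world axes, zero at the start.
- robot.read_ft_torque(): the same for the moment, N m.
- robot.read_grip_width(): opening from 0.0 (shut) to 1.0 (fully open).
- robot.read_finger_force(): force on a finger pad.
Only numpy, scipy, OpenCV 4.12 (cv2) and the standard library are available. Lean on these libraries where they do the work, as an engineer would, in place of code of your own. Each camera call takes 0.05 s, during which the arm holds its last target. There are 200 camera calls.

TASK

Make up the ballast weight for a gluing press on the sprung scale: thread the big steel nuts one at a time over the scale's spindle and set each gently down on the plate or on the nut before it, until the pointer has sunk to the mark on the index post, using no more nuts than that takes. The spindle stands off-centre, so find it by feel with a light touch: never force the scale down anywhere near the bottom of its travel. Leave the spare nuts lying on the bench and the other things where they are.

Things in the scene. Friction and masses are not known exactly. Their poses are not given: they have to be found in the camera images.
- scale: The scale's grey housing, 100 x 150 mm, 58 mm high, fixed; origin on the bench under the plunger's axis, x across its short side, -y from the plunger to the index post (the housing reaches 95 mm that way, 55 mm the other). On the sprung plunger sits the round plate, and on the plate the spindle.
- pan_centre (a point): Centre of the top face of the scale's round plate (76 mm across), on the plunger's axis; 118 mm above the bench at pan = 0, sinking with it. On the plate a round steel spindle, 23 mm thick, stands 46 mm high; its top edge is bevelled to a flat tip 21 mm across. Its axis is 7 mm off this centre, in a direction that differs every time and that this point does not tell; it keeps it.
- pan (a joint): Travel of the sprung plunger downwards in m: 0 upper stop, 0.046 lower stop. It gives 1 mm per 0.2 N; each nut sinks it by 7 mm. Empty it rests at 4 to 16 mm, different every time (its own weight differs). The pointer is level with the mark at 0.0235. Beyond 0.040 the scale is overloaded.
- pointer (a point): Tip of the steel pointer arm on the sprung plunger, 66 mm to the side of its axis; 10 mm below the plate's top face and moving with it. z up.
- mark (a point): The mark: a dark steel line across the front of the upright aluminium index post (22 mm wide, 120 mm above the bench at its top, centred 73 mm to the side of the plunger's axis), 84.5 mm above the bench, fixed. The scale is loaded when the pointer has sunk level with this line or just past it.
- nut0_centre (a point): Centre, half-way up, of one of four equal thin hexagon nuts of plain steel, 46 mm over the flats, 53 mm over the corners, 14 mm thick, with a 26 mm bore and about 140 g; it lies flat on the bench. Its x axis points square at one of the six flats, z up.
- nut1_centre (a point): Centre, half-way up, of one of four equal thin hexagon nuts of plain steel, 46 mm over the flats, 53 mm over the corners, 14 mm thick, with a 26 mm bore and about 140 g; it lies flat on the bench. Its x axis points square at one of the six flats, z up.
- nut2_centre (a point): Centre, half-way up, of one of four equal thin hexagon nuts of plain steel, 46 mm over the flats, 53 mm over the corners, 14 mm thick, with a 26 mm bore and about 140 g; it lies flat on the bench. Its x axis points square at one of the six flats, z up.
- nut3_centre (a point): Centre, half-way up, of one of four equal thin hexagon nuts of plain steel, 46 mm over the flats, 53 mm over the corners, 14 mm thick, with a 26 mm bore and about 140 g; it lies flat on the bench. Its x axis points square at one of the six flats, z up.
- capo: Black guitar capo, 40 x 75 x 18 mm, a bystander; origin under its centre.
- clip_tuner: Small black clip-on tuner, 45 x 46 x 10 mm, a bystander; origin under its centre.
- screwdriver: Stubby screwdriver, 28 x 108 x 28 mm, a bystander; origin under its centre.
- sanding_block: Mahogany sanding block, 48 x 120 x 36 mm, a bystander; origin under its centre.
Things that resemble listed ones, but are neither listed nor needed, are in the scene too. What is shaped like the part that bears nut0_centre but red or turquoise is not meant.

How it is judged (in metres and radians):
On the way, in this order (a step that is already met when the one before it is completed fails the run):
1. a first nut sits threaded over the spindle (((horizontal distance between nut0_centre and pan_centre below 0.011 m and z of nut0_centre in the frame of pan_centre below 0.044 m and angle between nut0_centre's own z axis and vertical below 0.12 rad) or (horizontal distance between nut1_centre and pan_centre below 0.011 m and z of nut1_centre in the frame of pan_centre below 0.044 m and angle between nut1_centre's own z axis and vertical below 0.12 rad) or (horizontal distance between nut2_centre and pan_centre below 0.011 m and z of nut2_centre in the frame of pan_centre below 0.044 m and angle between nut2_centre's own z axis and vertical below 0.12 rad) or (horizontal distance between nut3_centre and pan_centre below 0.011 m and z of nut3_centre in the frame of pan_centre below 0.044 m and angle between nut3_centre's own z axis and vertical below 0.12 rad))), for 0.2 s.
2. a second nut sits threaded over the spindle as well ((((horizontal distance between nut0_centre and pan_centre below 0.011 m and z of nut0_centre in the frame of pan_centre below 0.044 m and angle between nut0_centre's own z axis and vertical below 0.12 rad) and (horizontal distance between nut1_centre and pan_centre below 0.011 m and z of nut1_centre in the frame of pan_centre below 0.044 m and angle between nut1_centre's own z axis and vertical below 0.12 rad)) or ((horizontal distance between nut0_centre and pan_centre below 0.011 m and z of nut0_centre in the frame of pan_centre below 0.044 m and angle between nut0_centre's own z axis and vertical below 0.12 rad) and (horizontal distance between nut2_centre and pan_centre below 0.011 m and z of nut2_centre in the frame of pan_centre below 0.044 m and angle between nut2_centre's own z axis and vertical below 0.12 rad)) or ((horizontal distance between nut0_centre and pan_centre below 0.011 m and z of nut0_centre in the frame of pan_centre below 0.044 m and angle between nut0_centre's own z axis and vertical below 0.12 rad) and (horizontal distance between nut3_centre and pan_centre below 0.011 m and z of nut3_centre in the frame of pan_centre below 0.044 m and angle between nut3_centre's own z axis and vertical below 0.12 rad)) or ((horizontal distance between nut1_centre and pan_centre below 0.011 m and z of nut1_centre in the frame of pan_centre below 0.044 m and angle between nut1_centre's own z axis and vertical below 0.12 rad) and (horizontal distance between nut2_centre and pan_centre below 0.011 m and z of nut2_centre in the frame of pan_centre below 0.044 m and angle between nut2_centre's own z axis and vertical below 0.12 rad)) or ((horizontal distance between nut1_centre and pan_centre below 0.011 m and z of nut1_centre in the frame of pan_centre below 0.044 m and angle between nut1_centre's own z axis and vertical below 0.12 rad) and (horizontal distance between nut3_centre and pan_centre below 0.011 m and z of nut3_centre in the frame of pan_centre below 0.044 m and angle between nut3_centre's own z axis and vertical below 0.12 rad)) or ((horizontal distance between nut2_centre and pan_centre below 0.011 m and z of nut2_centre in the frame of pan_centre below 0.044 m and angle between nut2_centre's own z axis and vertical below 0.12 rad) and (horizontal distance between nut3_centre and pan_centre below 0.011 m and z of nut3_centre in the frame of pan_centre below 0.044 m and angle between nut3_centre's own z axis and vertical below 0.12 rad)))), for 0.2 s.
At the end, for the whole second after the job is handed in: The pointer stands at the mark or past it by no more than one nut's sink (from 1 mm above to 8 mm below the mark), at rest; every nut is either threaded flat over the spindle (centre within 11 mm of the plate's centre and under 44 mm above the plate) or lies flat on the bench (z of pointer in the frame of mark between -0.008 and 0.001 m and velocity of joint pan between -0.01 and 0.01 m/s and ((horizontal distance between nut0_centre and pan_centre below 0.011 m and z of nut0_centre in the frame of pan_centre below 0.044 m and angle between nut0_centre's own z axis and vertical below 0.12 rad) or height (world z) of nut0_centre below 0.012 m) and ((horizontal distance between nut1_centre and pan_centre below 0.011 m and z of nut1_centre in the frame of pan_centre below 0.044 m and angle between nut1_centre's own z axis and vertical below 0.12 rad) or height (world z) of nut1_centre below 0.012 m) and ((horizontal distance between nut2_centre and pan_centre below 0.011 m and z of nut2_centre in the frame of pan_centre below 0.044 m and angle between nut2_centre's own z axis and vertical below 0.12 rad) or height (world z) of nut2_centre below 0.012 m) and ((horizontal distance between nut3_centre and pan_centre below 0.011 m and z of nut3_centre in the frame of pan_centre below 0.044 m and angle between nut3_centre's own z axis and vertical below 0.12 rad) or height (world z) of nut3_centre below 0.012 m)); the robot touches nothing.
It fails at once if the scale is overloaded (pushed down beyond 40 mm of its 46 mm travel) (value of joint pan above 0.04 m).
It fails at once if two nuts are carried at once (((horizontal distance between nut0_centre and pan_centre above 0.03 m and height (world z) of nut0_centre above 0.04 m) and (horizontal distance between nut1_centre and pan_centre above 0.03 m and height (world z) of nut1_centre above 0.04 m)) or ((horizontal distance between nut0_centre and pan_centre above 0.03 m and height (world z) of nut0_centre above 0.04 m) and (horizontal distance between nut2_centre and pan_centre above 0.03 m and height (world z) of nut2_centre above 0.04 m)) or ((horizontal distance between nut0_centre and pan_centre above 0.03 m and height (world z) of nut0_centre above 0.04 m) and (horizontal distance between nut3_centre and pan_centre above 0.03 m and height (world z) of nut3_centre above 0.04 m)) or ((horizontal distance between nut1_centre and pan_centre above 0.03 m and height (world z) of nut1_centre above 0.04 m) and (horizontal distance between nut2_centre and pan_centre above 0.03 m and height (world z) of nut2_centre above 0.04 m)) or ((horizontal distance between nut1_centre and pan_centre above 0.03 m and height (world z) of nut1_centre above 0.04 m) and (horizontal distance between nut3_centre and pan_centre above 0.03 m and height (world z) of nut3_centre above 0.04 m)) or ((horizontal distance between nut2_centre and pan_centre above 0.03 m and height (world z) of nut2_centre above 0.04 m) and (horizontal distance between nut3_centre and pan_centre above 0.03 m and height (world z) of nut3_centre above 0.04 m))).
It fails at once if a bystander is moved by more than 30 mm (distance of any of capo, clip_tuner, screwdriver, sanding_block from where it was at the start of the episode above 0.03 m).
It also fails if it takes over 72 s, if anything falls off the work surface, if the arm or the gripper's body presses on something with over 40 N, if the wrist force passes 120 N, or if a joint passes its speed limit or range.

## Working session

There is one attempt and no reset: what is moved stays moved. The work goes in short steps, each a Python script; the robot and the scene stay as the last script left them, time stands still between calls to the robot, and variables do not carry over. Pictures are saved under pics/ and viewed, at most 10 in all, crops included, and the job is handed in when it is done.

```bash
ls; mkdir -p pics
cat > h.py <<'E'
from rig import robot
import numpy as np, cv2
def cam(n):
    i=robot.camera_info(n); f=192/np.tan(np.radians(i['vfov']/2)); return f,i['cx'],i['cy'],np.array(i['view'])
def px2w(n,u,v,depth=None,z=None):
    f,cx,cy,V=cam(n); d=np.array([(u-cx)/f,(v-cy)/f,1.]); Ti=np.linalg.inv(V)
    if z is not None:
        o=Ti[:3,3]; r=Ti[:3,:3]@d; return o+r*(z-o[2])/r[2]
    return Ti[:3,:3]@(d*depth)+Ti[:3,3]
def w2px(n,p):
    f,cx,cy,V=cam(n); c=V[:3,:3]@np.array(p)+V[:3,3]; return f*c[0]/c[2]+cx,f*c[1]/c[2]+cy
def cloud(n,D):
    f,cx,cy,V=cam(n); v,u=np.mgrid[0:384,0:512]; P=np.stack([(u-cx)/f*D,(v-cy)/f*D,D],-1); Ti=np.linalg.inv(V)
    return P@Ti[:3,:3].T+Ti[:3,3]
E
python3 - <<'E'
from h import *
for n in('top','side'):
    im,D=robot.grab_frame(n); np.savez(n+'0.npz',im=im,D=D)
    i=robot.camera_info(n);print(n,i['vfov'],np.linalg.inv(np.array(i['view'])).round(3))
    cv2.imwrite(f'pics/{n}0.png',cv2.resize(im[:,:,::-1],(800,600),interpolation=2))
print(robot.read_t(),robot.read_force())
E
```

```text
pics
top 49.05074088434787 [[-1.100e-02 -9.850e-01  1.710e-01  3.620e-01]
 [-1.000e+00  1.100e-02 -1.000e-03  1.130e-01]
 [-1.000e-03 -1.710e-01 -9.850e-01  1.069e+00]
 [ 0.000e+00  0.000e+00  0.000e+00  1.000e+00]]
side 45.3948948850022 [[-0.87  -0.272  0.41   0.05 ]
 [-0.492  0.518 -0.7    0.935]
 [-0.022 -0.811 -0.585  0.813]
 [ 0.     0.     0.     1.   ]]
0.1 [-1.40234339  0.0342413   0.23601474]
```

View pics/top0.png

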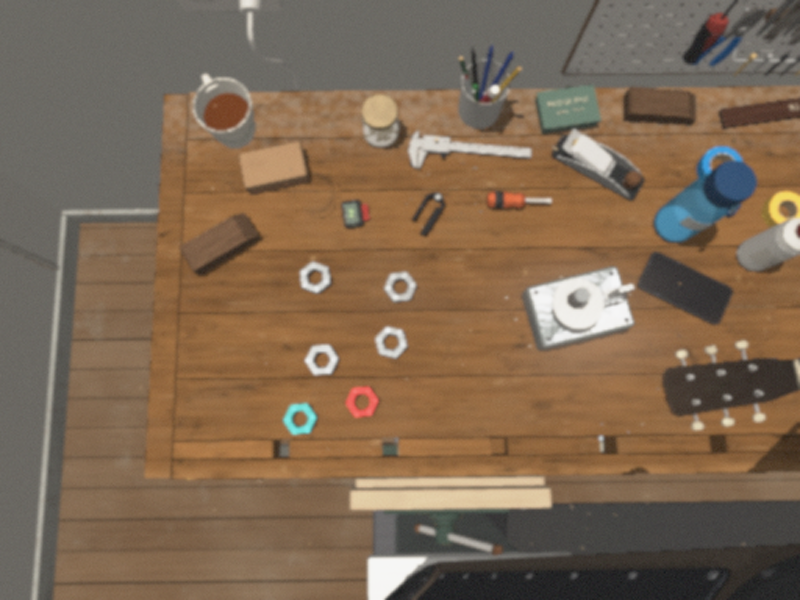

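View pics/side0.png

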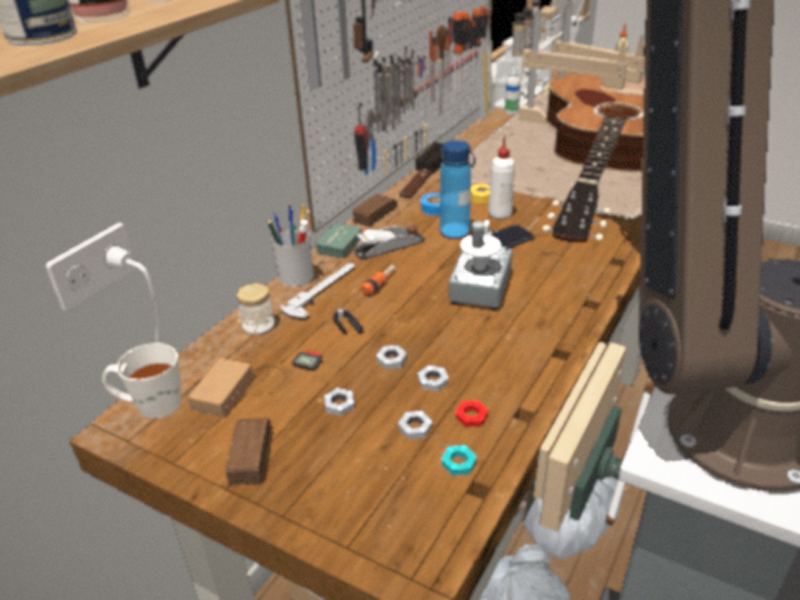

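The top view shows the grey nuts at (315,277), (400,287), (391,342) and (321,360). The lookalikes are turquoise (300,419) and red (362,402), plus a blue ring (720,160) and a yellow ring (785,207). The scale is at (578,305), its spindle tip near (580,296), and the index post near (625,290). I'll choose the four plain steel ones and measure them.

Run:
```python
from h import *
z=np.load('top0.npz'); im,D=z['im'],z['D']; C=cloud('top',D)
hsv=cv2.cvtColor(im,cv2.COLOR_RGB2HSV)
m=((hsv[...,1]<60)&(hsv[...,2]>110)).astype(np.uint8)
for (u,v) in [(315,277),(400,287),(391,342),(321,360)]:
    u*=.64;v*=.64
    w=np.zeros_like(m); a,b=int(u)-17,int(v)-17; w[b:b+34,a:a+34]=m[b:b+34,a:a+34]
    cs,_=cv2.findContours(w,0,1); c=max(cs,key=cv2.contourArea); 
    M=cv2.moments(c); cu,cv_=M['m10']/M['m00'],M['m01']/M['m00']
    p=px2w('top',cu,cv_,z=.012)
    W=np.array([px2w('top',*q[0],z=.012)[:2] for q in cv2.convexHull(c)])-p[:2]
    # corner orientation by support-function 6-fold phase
    th=np.radians(np.arange(0,360,2)); s=np.max(W@np.array([np.cos(th),np.sin(th)]),0)
    ph=np.degrees(np.angle(np.sum(s*np.exp(6j*th))))/6 # corner dir mod 60
    print((cu,cv_),p.round(4),'corner',round(ph,1),'flat',round((ph+30)%60,1),s.min(),s.max(), np.median(C[b+5:b+29,a+5:a+29,2][w[b+5:b+29,a+5:a+29]>0]))
cr=[]
a=cv2.resize(im[105:250,180:280][:,:,::-1],(400,580),interpolation=2); b=cv2.resize(im[160:232,328:420][:,:,::-1],(400,313),interpolation=2)
K=np.zeros((580,800,3),np.uint8);K[:,:400]=a;K[:313,400:]=b;cv2.imwrite('pics/c1.png',K)
# scale: height classes
S=C[160:232,328:420]; 
for lo,hi in[(.05,.066),(.09,.125),(.14,.18)]:
    k=(S[...,2]>lo)&(S[...,2]<hi); print(lo,k.sum(),np.median(S[k],0).round(4),S[k].mean(0).round(4),S[k].min(0).round(3),S[k].max(0).round(3))
k=(S[...,2]>.05)&(S[...,2]<.066);print(cv2.minAreaRect(S[k][:,:2].astype(np.float32)*1000))
np.set_printoptions(linewidth=250);print((S[::3,::3,2]*1000).astype(int))
```

```text
(201.33617262918796, 177.22941510505393) [0.5921 0.2447 0.012 ] corner 7.8 flat 37.8 0.0241297110565018 0.02746039574569595 0.01400105173996491
(255.76660889659152, 183.17562102830732) [0.5749 0.1051 0.012 ] corner -24.7 flat 5.3 0.024167277281229693 0.0273114749829964 0.01395345979398721
(250.02166666666668, 218.63444444444443) [0.4838 0.1207 0.012 ] corner 15.6 flat 45.6 0.023917285363741582 0.027244331199397058 0.014064993526720637
(205.57827476038338, 229.81309904153355) [0.4568 0.2327 0.012 ] corner -25.2 flat 4.8 0.024479777740018242 0.027019212106259762 0.013662614482512936
0.05 1527 [ 0.5202 -0.1701  0.0582] [ 0.526  -0.1723  0.0581] [ 0.468 -0.258  0.05 ] [ 0.596 -0.094  0.066]
0.09 801 [ 0.5262 -0.1593  0.1134] [ 0.5268 -0.1631  0.1131] [ 0.489 -0.237  0.091] [ 0.564 -0.12   0.125]
0.14 109 [ 0.5294 -0.1488  0.1584] [ 0.5297 -0.1491  0.1567] [ 0.519 -0.161  0.14 ] [ 0.541 -0.14   0.163]
((531.5982055664062, -175.64991760253906), (100.0864028930664, 149.73199462890625), 13.256551742553711)
[[   2   -1   -1   -3    1   -2   -3    5    1    2    1    2    0    0    0    0    0
[... 3006 characters left out ...]
2    0    1   -1    0   -1    4    1    1    0   -1   -1    0    3]
 [   2    0   -1    0    1   17   45   59   55   58   53   29   -2    2    0    0    2    1   -2    0    3    0   -1    0   -1    1    0   -2    0    0    2]
 [   3    0    0   -1    0    0   31   24    0    1    1    0   -1    2    2   -4   -1   -1    0    1    1   -1    0    0   -2    0    0    0    3    0   -1]
 [  -3   -3   -1   -1    0    1   -2   -3    0    0    0    0    2    0    1    0    0    3   -2    1    0    0   -4    3    3    0    1    0    0    3    0]
 [   5   -2   -3    0    3   -1    2    0    1    1    0    1    1    0   -1    2    1    0    1    1    0    0   -3   -3    2   -2    0   -1    0   -2    0]]
```

View pics/c1.png

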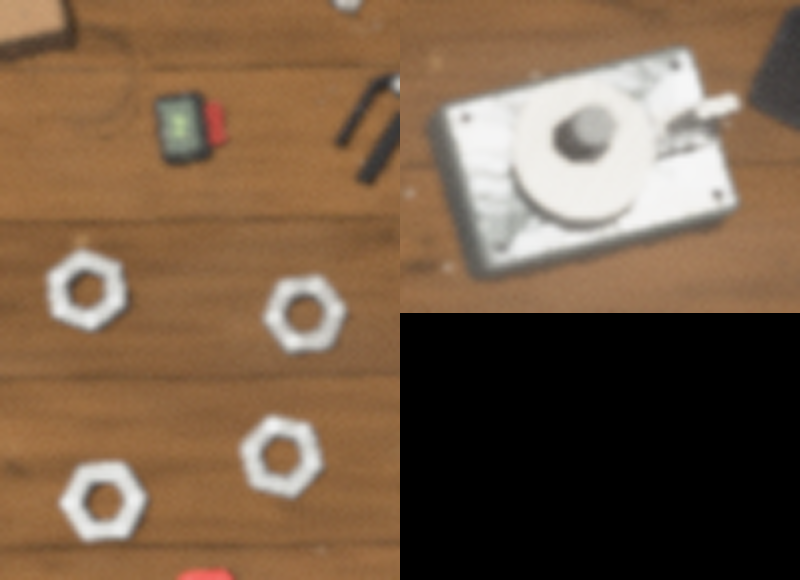

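The crop confirms four plain grey nuts in the left part. On the right, the plate shows with its spindle offset towards the upper right, and the index post to the right. The plate at z≈113 mm puts pan at about 5 mm, so three nuts should do. I'll refine the spindle estimate and grasp nut1.

```bash
cat >> h.py <<'E'
def Ro(phi):
    a=np.radians(phi); c,s=np.cos(a),np.sin(a); return np.array([[-s,c,0],[c,s,0],[0,0,-1.]])
def force(n=8):
    F=[]
    for _ in range(n): F.append(robot.read_force()); robot.dwell(.01)
    F=np.array(F); return F.mean(0).round(2),F.std(0).round(2)
def bestphi(p,phi):
    q0=robot.read_qpos(); c=[(abs(np.subtract(q,q0))[5],f) for f in(phi,phi+180,phi-180) if (q:=robot.ik(p,Ro(f))) is not None]
    return min(c)[1]
def pick(x,y,phi):
    phi=bestphi([x,y,.06],phi)
    robot.move_gripper(.72)
    robot.goto([x,y,.05],Ro(phi)); robot.servo_line([x,y,.0025],speed=.1); robot.move_gripper(0)
    print('w',robot.read_grip_width(),'ff',robot.read_finger_force(),robot.read_t())
E
python3 - <<'E'
from h import *
for n in('top','side'):
    z=np.load(n+'0.npz'); C=cloud(n,z['D']); 
    box=(abs(C[...,0]-.53)<.06)&(abs(C[...,1]+.157)<.06)
    bench=(abs(C[...,0]-.5)<.1)&(abs(C[...,1])<.06)&(abs(C[...,2])<.01);print(n,'bench z',np.median(C[bench],0).round(4))
    t=C[box&(C[...,2]>.1535)&(C[...,2]<.17)]; c,r=cv2.minEnclosingCircle(t[:,:2].astype(np.float32)*1000)
    print('tip',len(t),t.mean(0).round(4),np.median(t,0).round(4),c,r)
    p=C[box&(C[...,2]>.108)&(C[...,2]<.118)&(np.hypot(C[...,0]-.527,C[...,1]+.157)<.042)]; c,r=cv2.minEnclosingCircle(p[:,:2].astype(np.float32)*1000); print('plate z',np.median(p[:,2]),c,r)
    h=C[box&(C[...,2]>.054)&(C[...,2]<.062)]; print('housing',np.median(h[:,2]))
print(force())
pick(.5749,.1051,5.3)
robot.servo_line([.5749,.1051,.03],speed=.1); print(force(),robot.read_finger_force(),robot.read_position())
E
```

```text
top bench z [4.983e-01 2.000e-04 2.000e-04]
tip 89 [ 0.5306 -0.1503  0.1588] [ 0.5311 -0.15    0.1588] (531.27392578125, -151.18040466308594) 11.620054244995117
plate z 0.1133589781987267 (526.4596557617188, -156.8958282470703) 38.32240295410156
housing 0.058217681854125125
side bench z [0.4952 0.0037 0.0021]
tip 42 [ 0.526  -0.1511  0.1595] [ 0.5259 -0.1495  0.16  ] (526.8849487304688, -154.88992309570312) 15.318620681762695
plate z 0.11530422017958653 (525.498291015625, -158.31504821777344) 40.4443473815918
housing 0.060069274486490465
(array([-0.19,  0.05,  0.19]), array([0.6 , 0.31, 0.28]))
w 0.0013068336847791445 ff 0.0 5.45
(array([-0.32,  0.03, -0.13]), array([0.55, 0.57, 0.55])) 0.0 [0.57456568 0.10503098 0.0296358 ]
```

Run:
```python
from h import *
im,D=robot.grab_frame('side'); im2,_=robot.grab_frame('top')
a=cv2.resize(im[190:310,190:310][:,:,::-1],(400,400),interpolation=2); b=cv2.resize(im2[120:270,180:330][:,:,::-1],(400,400),interpolation=2)
cv2.imwrite('pics/c2.png',np.hstack([a,b])); np.savez('s1.npz',im=im,D=D)
print(robot.read_tcp_rot().round(3))
```

```text
[[ 0.092 -0.996 -0.001]
 [-0.996 -0.092 -0.   ]
 [ 0.     0.001 -1.   ]]
```

View pics/c2.png

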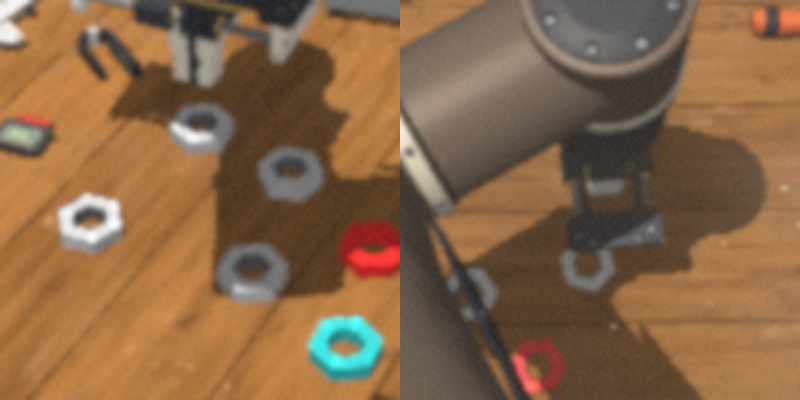

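Run:
```python
from h import *
z0=np.load('side0.npz');z1=np.load('s1.npz')
for z in(z0,z1):
    C=cloud('side',z['D'])
    for c in [(.5749,.1051),(.4838,.1207)]:
        k=(np.hypot(C[...,0]-c[0],C[...,1]-c[1])<.045)&(C[...,2]>.011)&(C[...,2]<.02)
        p=C[k]; print(k.sum(),p.mean(0).round(4),p.min(0).round(3),p.max(0).round(3))
    print([np.round(w2px('side',q)) for q in [(.5749,.1051,.014),(.5746,.105,.03)]])
robot.move_gripper(.72); print(robot.read_grip_width(),robot.read_t())
robot.servo_line([.5749,.1051,.0025],speed=.1)
print(robot.read_position(),robot.read_grip_width(),force())
im,D=robot.grab_frame('side'); 
cv2.imwrite('pics/c3.png',cv2.resize(im[170:290,180:330][:,:,::-1],(750,600),interpolation=2))
```

```text
147 [0.5707 0.1041 0.0157] [0.547 0.076 0.011] [0.595 0.129 0.02 ]
160 [0.4798 0.1201 0.0159] [0.456 0.095 0.011] [0.505 0.144 0.02 ]
[array([249., 227.]), array([249., 222.])]
146 [0.5711 0.1036 0.0155] [0.547 0.078 0.011] [0.595 0.129 0.019]
162 [0.4794 0.1201 0.0156] [0.456 0.094 0.011] [0.506 0.143 0.02 ]
[array([249., 227.]), array([249., 222.])]
0.7179728317981587 7.175
[0.57469438 0.10492951 0.00221856] 0.7181775876405212 (array([-0.04, -0.02,  0.07]), array([0.34, 0.37, 0.32]))
```

View pics/c3.png

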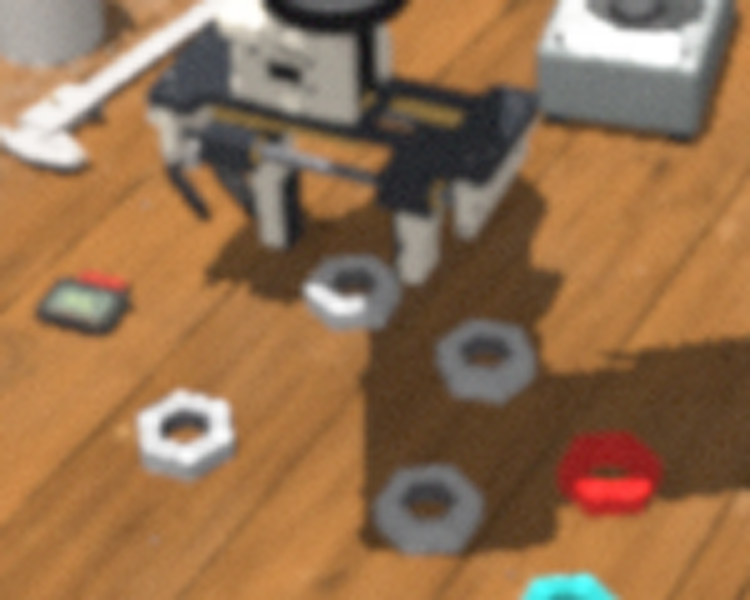

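The picture shows open fingertips at about (275,245) and (415,280), which look well above the bench although TCP z reads 2 mm. I'll measure the tip height with the depth image.

Run:
```python
from h import *
im,D=robot.grab_frame('side'); C=cloud('side',D)
for (u,v) in[(275,240),(415,275),(405,250),(270,215),(410,262)]:
    u=180+u/5;v=170+v/5; 
    for dv in range(-4,4): print(np.round(C[int(v)+dv,int(u)],3),end=' ')
    print()
k=(np.hypot(C[...,0]-.575,C[...,1]-.105)<.07)&(C[...,2]>.019)&(C[...,2]<.06)
print(np.percentile(C[k][:,2],[1,5,50]));
```

```text
[0.61  0.117 0.054] [0.612 0.115 0.049] [0.611 0.116 0.047] [0.611 0.116 0.043] [0.613 0.114 0.038] [ 0.638  0.078 -0.   ] [0.634 0.084 0.002] [0.631 0.089 0.002] 
[0.528 0.108 0.055] [0.528 0.108 0.051] [0.528 0.108 0.047] [0.527 0.109 0.045] [0.528 0.108 0.041] [0.55  0.071 0.002] [0.548 0.074 0.002] [0.545 0.08  0.004] 
[0.533 0.109 0.069] [0.534 0.107 0.065] [0.532 0.111 0.065] [0.534 0.107 0.058] [0.534 0.108 0.055] [0.535 0.106 0.05 ] [0.534 0.108 0.049] [0.534 0.109 0.046] 
[0.613 0.116 0.07 ] [0.613 0.116 0.066] [0.613 0.116 0.063] [0.612 0.118 0.061] [0.612 0.118 0.058] [0.615 0.115 0.051] [0.613 0.118 0.05 ] [0.613 0.118 0.047] 
[0.532 0.105 0.061] [0.53  0.11  0.062] [0.531 0.108 0.057] [0.531 0.108 0.053] [0.532 0.106 0.048] [0.531 0.107 0.046] [0.529 0.112 0.046] [0.531 0.109 0.04 ] 
[0.01917883 0.03699812 0.04829294]
```

Run:
```python
from h import *
def tip(D):
    C=cloud('side',D); k=(abs(C[...,1]-.108)<.022)&(abs(C[...,0]-.572)<.06)&(C[...,2]>.022)&(C[...,2]<.09)
    P=C[k]; return [round(float(np.sort(P[s][:,2])[3]),4) if (s:=(P[:,0]>lo)&(P[:,0]<hi)).sum()>5 else None for lo,hi in[(.50,.572),(.572,.64)]]
print('shut, tcp .0296',tip(np.load('s1.npz')['D']))
for w in(.72,.62,.55):
    robot.move_gripper(w); _,D=robot.grab_frame('side'); print(w,tip(D),robot.read_position()[2],robot.read_t())
```

```text
shut, tcp .0296 [0.0656, 0.067]
0.72 [0.0398, 0.0374] 0.0028004914675497025 8.0333
0.62 [0.0389, 0.0388] 0.0024784617072979437 8.525
0.55 [0.0402, 0.0382] 0.002515896305148292 8.975
```

The fingertips sit a constant ~33–36 mm above the reported TCP, so the tool offset is simply wrong. I'll descend by that much, watching force, and then grip.

Run:
```python
from h import *
robot.move_gripper(.66)
for z in(-.015,-.022,-.026,-.028):
    robot.servo_line([.5749,.1051,z],speed=.08); f=force(5); print(z,robot.read_position()[2],f[0])
    if abs(f[0][2])>4: break
_,D=robot.grab_frame('side'); C=cloud('side',D); k=(abs(C[...,1]-.11)<.012)&(C[...,2]>.005)&(C[...,2]<.09)
for lo,hi in[(.51,.545),(.6,.63)]: print(np.sort(C[k&(C[...,0]>lo)&(C[...,0]<hi)][:,2])[:6].round(4))
robot.move_gripper(0); print(robot.read_grip_width(),robot.read_finger_force(),robot.read_t())
```

```text
-0.015 -0.015224273986291038 [ 0.2  -0.4   0.36]
-0.022 -0.022157841228146187 [-0.25  0.08  0.05]
-0.026 -0.026099578791771536 [-0.11 -0.14 -0.32]
-0.028 -0.028034382840007463 [0.15 0.53 0.12]
[0.0053 0.0064 0.0065 0.0073 0.0088 0.0099]
[0.0051 0.0054 0.0057 0.0061 0.0068 0.0072]
0.5206574201502979 29.94509607553482 11.1417
```

```bash
cat >> h.py <<'E'
OFF=.028  # nut bottom = TCP z + OFF
def fz(n=30):
    F=[]
    for _ in range(n): F.append(robot.read_force()); robot.dwell(.005)
    return np.mean(F,0).round(2)
E
python3 - <<'E'
from h import *
p=robot.read_position(); robot.servo_line([p[0],p[1],.16],speed=.3)
x,y=.531,-.151; phi=bestphi([x,y,.16],13.26); print('phi',phi)
robot.goto([x,y,.16],Ro(phi)); robot.servo_line([x,y,.165-OFF],speed=.15)
b=fz(); print('base',b,robot.read_position(),robot.read_t())
for zb in(.156,.153):
    robot.servo_line([x,y,zb-OFF],speed=.05); print(zb,fz()-b)
im,D=robot.grab_frame('side'); cv2.imwrite('pics/c4.png',cv2.resize(im[110:210,260:380][:,:,::-1],(720,600),interpolation=2))
print(robot.read_t())
E
```

```text
phi 193.26
base [-0.05 -0.08 -1.11] [ 0.5315901  -0.1507565   0.13775953] 13.4833
0.156 [ 0.15  0.15 -0.33]
0.153 [ 0.14  0.03 -0.17]
14.6167
```

View pics/c4.png

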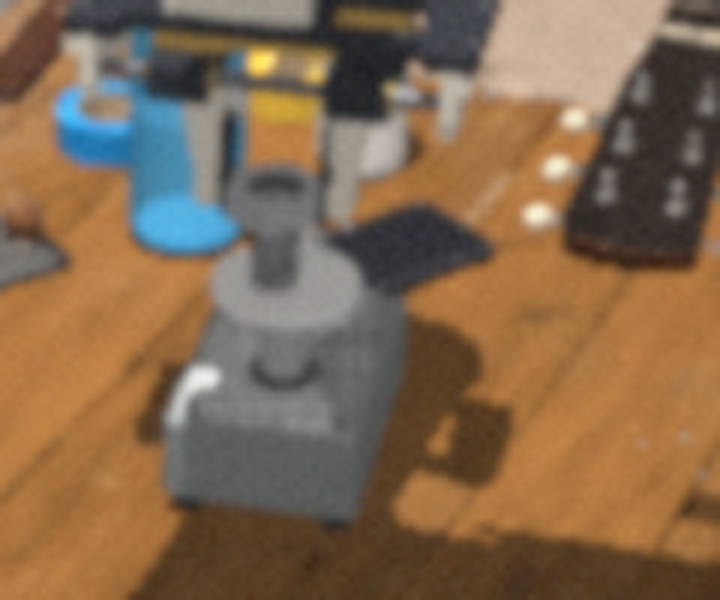

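The picture shows the nut at (275,195) sitting concentric over the spindle top, and the force says no contact. Next I'll lower it in checked steps.

```bash
cat >> h.py <<'E'
def lower(x,y,zs,b,lim=1.3):
    for zb in zs:
        robot.servo_line([x,y,zb-OFF],speed=.06); f=fz(20)-b; print(zb,f.round(2))
        if f[2]>lim: return False
    return True
def plate_z():
    _,D=robot.grab_frame('side'); C=cloud('side',D)
    return C
E
python3 - <<'E'
from h import *
x,y=.531,-.151; b=np.array([-.05,-.08,-1.1])
if lower(x,y,[.147,.140,.130,.120],b): 
    lower(x,y,[.107],b,3)
    robot.move_gripper(.66); p=robot.read_position(); print(robot.read_t()); robot.servo_line([x,y,.15],speed=.2)
print(robot.read_t(),robot.read_grip_width())
im,D=robot.grab_frame('side'); cv2.imwrite('pics/c5.png',cv2.resize(im[110:210,260:380][:,:,::-1],(720,600),interpolation=2)); np.savez('s2.npz',im=im,D=D)
E
```

```text
0.147 [ 0.12  0.12 -0.39]
0.14 [ 0.   -0.03 -0.04]
0.13 [ 0.05 -0.02 -0.23]
0.12 [ 0.22  0.06 -0.24]
0.107 [-0.58  0.11  0.83]
17.4583
17.9667 0.6595923471942523
```

View pics/c5.png

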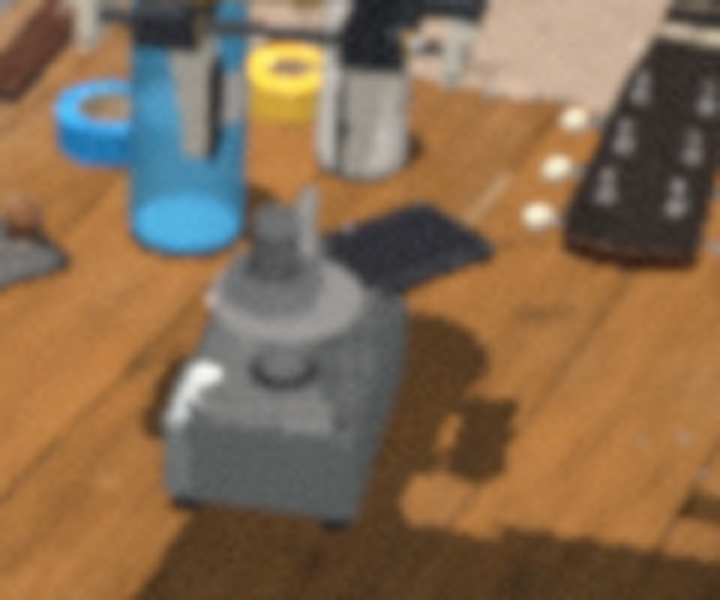

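The first nut lies on the plate over the spindle at (275,275). Next is nut3, in one guarded cycle.

```bash
cat >> h.py <<'E'
def cycle(nx,ny,nphi,tip,final,x=.531,y=-.151):
    f=bestphi([nx,ny,.06],nphi); robot.goto([nx,ny,.06],Ro(f)); robot.servo_line([nx,ny,-OFF],speed=.12); robot.move_gripper(0)
    w=robot.read_grip_width(); print('w',w,robot.read_t())
    if not .48<w<.56: return False
    robot.servo_line([nx,ny,.15],speed=.3)
    robot.goto([x,y,.16],Ro(bestphi([x,y,.16],13.26))); robot.servo_line([x,y,tip+.006-OFF],speed=.15)
    b=fz(); print('base',b,robot.read_t())
    if not lower(x,y,[tip-.004,tip-.009,tip-.015,final+.01],b,.8): return False
    lower(x,y,[final],b,3); robot.move_gripper(.66); robot.servo_line([x,y,.16],speed=.2)
    print('done',robot.read_t()); return True
def snap(name):
    im,D=robot.grab_frame('side'); cv2.imwrite(f'pics/{name}.png',cv2.resize(im[110:210,260:380][:,:,::-1],(720,600),interpolation=2)); return im,D
E
python3 - <<'E'
from h import *
z=np.load('s2.npz');C=cloud('side',z['D']);k=(np.hypot(C[...,0]-.525,C[...,1]+.158)<.036)&(C[...,2]>.095)&(C[...,2]<.125);print(np.histogram(C[k][:,2],20))
cycle(.4568,.2327,4.8,.152,.114); snap('c6')
E
```

```text
(array([ 2,  2,  4,  8, 19, 26, 24, 21, 12,  7,  7,  5,  4,  2,  6,  7, 18,
       17, 21, 12]), array([0.10149141, 0.10266525, 0.10383909, 0.10501293, 0.10618677,
       0.10736061, 0.10853444, 0.10970828, 0.11088212, 0.11205596,
       0.1132298 , 0.11440364, 0.11557748, 0.11675131, 0.11792515,
       0.11909899, 0.12027283, 0.12144667, 0.12262051, 0.12379435,
       0.12496818]))
w 0.5223520689036765 20.7583
base [ 0.05 -0.17 -1.03] 23.55
0.148 [ 0.13  0.18 -0.3 ]
0.143 [ 0.11  0.15 -0.33]
0.137 [-0.11  0.17 -0.34]
0.124 [ 0.06  0.16 -0.15]
0.114 [-0.63  0.28  0.9 ]
done 26.8917
```

View pics/c6.png

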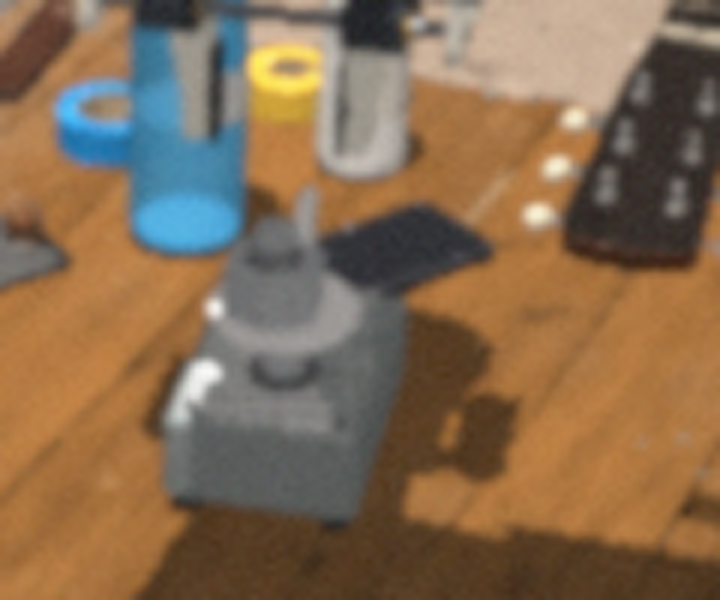

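Two nuts are stacked at (275,280), with pan at about 19 mm, so a third is needed.

Run:
```python
from h import *
cycle(.4838,.1207,-14.4,.145,.121); robot.servo_line([.531,-.151,.25],speed=.25)
p=robot.read_position(); robot.goto([.53,.12,.25],robot.read_tcp_rot()); robot.dwell(.5); print(robot.read_t())
im,D=snap('c7'); it,Dt=robot.grab_frame('top'); C=cloud('top',Dt)
cv2.imwrite('pics/c8.png',cv2.resize(it[130:290,170:430][:,:,::-1],(780,480),interpolation=2))
r=np.hypot(C[...,0]-.5267,C[...,1]+.1566)
for lo,hi in[(.08,.106),(.128,.139)]:
    q=C[(r<.036)&(C[...,2]>lo)&(C[...,2]<hi)]; print(len(q),np.median(q,0).round(4))
q=C[(np.hypot(C[...,0]-.5921,C[...,1]-.2447)<.03)&(C[...,2]>.008)];print('spare',len(q),np.median(q,0))
```

```text
w 0.5241479256610044 29.325
base [ 0.04 -0.11 -1.13] 31.7833
0.141 [-0.15  0.11 -0.34]
0.13599999999999998 [-0.25  0.22 -0.16]
0.13 [ 0.04  0.05 -0.25]
0.131 [ 0.03 -0.09 -0.2 ]
0.121 [-0.88  0.2   1.06]
done 34.975
37.0333
311 [ 0.5102 -0.1501  0.0928]
333 [ 0.5301 -0.1508  0.1347]
spare 39 [0.57460823 0.23442125 0.01375254]
```

View pics/c7.png

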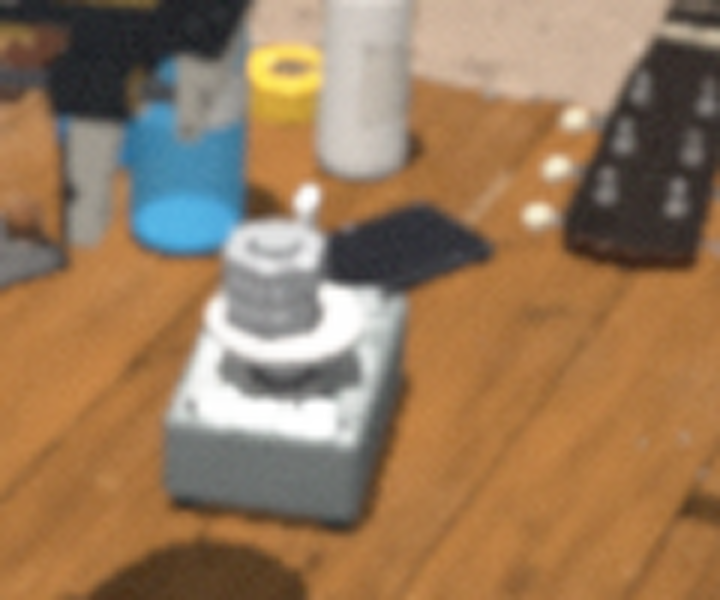

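Three nuts are stacked flat over the spindle at (275,275). The plate is at 92.8 mm, so the pointer stands about 1.7 mm below the mark, which is in range. The spare still lies on the bench. I'm handing the job in.

```bash
python3 -c "
from rig import robot
print(robot.job_done())"
```

```text
the job is handed in; nothing more can be done
None
```

I threaded three nuts flat over the spindle, leaving the pointer about 1.7 mm below the mark (allowed: 1 mm above to 8 mm below) and the spare nut on the bench, and handed the job in at about 37 s; the hand-in returned no verdict.

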